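Lock the yoke pin with washer and hairpin clip

ROBOT

A 6-joint arm with a two-finger parallel gripper is mounted at the origin on the work surface. World frame = base frame: x ahead of the robot, y to its left, z up, the work surface at z = 0. Lengths are in mm, angles in rad, forces in N, time in s.
With the tool pointing down it reaches from about 300 to 775 mm from the base axis. Payload 14.6 kg.
Tool frame: the origin (TCP) lies between the finger pads; the fingertips stand 8 mm ahead of it and the grasp point (between the pads) lies 11 mm behind it; z points along the fingers, y is the direction in which the jaws open and shut (so a half turn about z gives the same grasp; the last joint's range is limited). The gripper opens to 94 mm and grips with 3 to 60 N. Pads are 16 mm wide; open, the fingers measure 119 mm over their backs; the gripper's body (75 mm by 177 mm) begins 78 mm behind the grasp point.
Start: joints at [1.095, 0.3, 1.521, -0, 1.321, -0.067], TCP at [218.626, 504.67, 213.446] pointing down, gripper open.
Joint ranges: [-3.03, 3.03], [-0.79, 2.21], [0.23, 2.52], [-1.04, 4.18], [0, 3.07], [-2.55, 2.55]. Speed limits (rad/s): [2.22, 2.22, 2.57, 3.14, 3.14, 3.14].

INTERFACE

Orientations are given as [roll, pitch, yaw] about the fixed x, y, z axes, in that order (R = Rz(yaw) Ry(pitch) Rx(roll)).
In Python, from cell import manip gives the robot as it stands. The module is installed in compiled form; this text tells all that it offers.
- The arm moves only by the tool send_rows, never from a script. Its argument "series" is a list that holds one entry, the list of rows, each a list of 5 numbers: the opening, from 0 (shut) to 1 (fully open), then the shift along the tool's x, y, z in mm, then the turn about the tool's z in degrees. In form: [[[gripper, dx, dy, dz, roll], ...]]. A call has 1 to 10 rows; each row is the pose to reach, as a shift and turn from the pose commanded when the call began, along the tool's axes at that moment; what a row does not reach only later rows make up. A row lasts 1/10 s, in which the tool goes at most 50 mm and 8.59 degrees, less where a joint would pass 70% of its speed; a pose out of reach is approached as far as the arm can. A call with a gripper value outside its range is refused whole. The fingers move at their own pace and stop on an object; "newtons" is the grip in N (left out, the last holds). Time passes only in rows, so rows that repeat a pose let the fingers close. It gives the time, the measured TCP pose, the force and the opening at its end, in the units of the state.
- manip.read_state(): the state, without advancing time (a new reading comes with each control period).
- manip.camera(name): name is "scene" or "side" or "wrist"; returns a dict with "img" (400x640x3 uint8, red, green, blue), "vfov" (degrees; the focal length in pixels is half the picture's height over the tangent of half this angle, whatever the lens; pixels are square), "cx", "cy" (the principal point, pixels), "dist" ([k1, k2, p1, p2, k3] as OpenCV has them; the pictures are not rectified), "pose" (4x4, takes a point from camera to world coordinates); the wrist camera has in their place "T_tool_cam" (4x4, takes a point from camera to tool coordinates, whose origin is the TCP and whose axes are the flange's). Camera axes: x right, y down, z forward; pixel columns grow to the right and rows downward; lengths in mm; the calibration is good to about 2 mm. A picture is of the moment at which its call begins: read the wrist's pose just before it. There is no depth.
- manip.sign_off(): hands the job in, once; it reports no verdict.
Trained networks look in a picture, given as the dict that the camera call returned (one of the last four; its "shot" number tells which), for a name from the list of things; names that differ only in an ending like _2 or _b are one class to them, and where a whole thing is asked for, a point or a joint stands for the part that bears it (a point fixed in the world has none). Each returns a list of dicts, best first, with "conf" (0 to 1); they miss things now and then, are a little off and sometimes report something else, mostly with a low value. They report only what shows in the picture. A call takes as long as a camera call. They do not tell look-alikes from the thing itself.
- manip.find_in(target, picture): "rect" ([left, top, width, height] in pixels, round what is visible of it).
- manip.silhouettes(target, picture): "pixels" (400x640 bool, what is visible of it) and "rect" ([left, top, width, height] in pixels, round what is visible of it).
The state is a dict: "clock": time; "joints": joint angles; "qd": joint speeds; "effort": joint torques, N m; "eef_pos": TCP position; "eef_rot": TCP orientation; "wrist_force": force on the tool from outside, world axes, zero at the start; "moment": the same for the moment, N m; "finger_gap": finger opening in mm.
Only numpy, scipy, OpenCV 4.12 (cv2) and the standard library are available. Lean on these libraries where they do the work, as an engineer would, in place of code of your own. Each camera call takes 0.05 s, during which the arm holds its last target. There are 200 camera calls.

TASK

Put the thick steel washer over the pin that stands up out of the yoke in the vice, flat on the yoke. Then take the hairpin clip off the wooden strip and slide its straight leg through the cross hole of the pin, pushing until the sprung leg snaps over and its bow hugs the shank. The pin sits in soft rubber and gives, so feel your way and do not force it (keep the push on the pin under 25 N), let go of everything, and leave the file, the disc and the spare handle where they are.

Things in the scene. Friction and masses are not known exactly. Their poses are not given: they have to be found in the camera images.
- vice: Low blue vice bolted to the bench (170 x 130 mm, jaws 70 mm high) with a dark forged yoke clamped on its side; origin at bench level under the centre of the yoke's eye; z up. The yoke's upper ear is a 68 mm round boss whose level top face is 126 mm above the bench; nothing but the pin stands higher. Its heading varies.
- ear_top (a point): Centre of the upper ear's top face, on the pin's rest axis, where the underside of the washer must lie (126 mm above the bench).
- pin: Steel pin, 16 mm thick, upright in the yoke in a rubber bush; top 170 mm above the bench, bevelled over its last 4 mm to 11 mm wide. x = axis of its cross hole (a dark groove across the top shows it), z up, origin at bench level on its axis. It turns stiffly about z and gives sideways in the rubber about 1.9 mm per newton, up to 24 mm, springing back when let go; it cannot move up or down.
- pin_hole (a point): Middle of the cross hole, on the pin's axis 156 mm above the bench; the hole is 7 mm high and 7 mm wide, level, along the pin's x axis, and goes right through: the clip may enter from either end.
- washer: Loose thick steel washer, outside 40 mm, hole 19 mm, 12 mm thick, about 80 g, lying flat on the bench; origin at the centre of its underside.
- strip: Wooden strip fixed on the bench, 96 x 17 mm, 22 mm high, long axis x; origin at the centre of its underside. The clip lies flat along it.
- clip: Loose hairpin clip of 5 mm steel wire, 97 mm long, 90 g, lying flat on the strip, underside 22 mm above the bench; z up, x along the straight leg to its tip. The straight leg runs along y = 0, wire centre 2.5 mm above the origin. From x = -37 to 0 mm is a rigid oblong grip loop with straight parallel sides, y from -2.5 to 18.5 mm. A sprung leg lies beside the straight one at +y.
- clip_grip (a point): Middle of the clip's grip loop, at wire height (x = -17, y = 8 mm in the clip's frame): squeeze the loop's two straight sides here, 21 mm apart over all; fingers may reach up to 12 mm below the wire.
- clip_seat (a point): Point on the straight leg level with the middle of the bow (x = 12 mm, y = 0 in the clip's frame): lies at the middle of the pin's cross hole when the clip is home.
- clip_tip (a point): Very tip of the straight leg (x = 59.5 mm in the clip's frame).
- file: Loose hand file with a wooden handle, 275 mm long, lying along y between robot and vice; leave alone. Origin at its underside, under the middle.
- disc: Loose dark grinding disc, 110 mm across, 7 mm thick, beyond the vice; leave alone. Origin at the centre of its underside.
- side_handle: Loose black screw-in handle standing on end, 44 mm across, 122 mm high, beyond the vice; leave alone. Origin at the centre of its underside.
- clip_throat (a point): Wire centre of the sprung leg's throat when free (x = 20.5, y = 6.6 mm in the clip's frame). The sprung leg pivots at x = 0, y = 16 mm; bow at x = 12 mm, flared end at x = 42, y = 13 mm. The flare meets the shank with the seat point about 25 mm short of the hole; riding over the throat takes a push of 5 to 14 N, then it snaps shut: the push drops at once by a quarter or more.
Things that resemble listed ones, but are neither listed nor needed, are in the scene too. Of the things shaped like the clip, the steel one is meant.

How it is judged:
By the outcome, as a careful person would: the job done as asked, in the order asked, and still so for the second after the job is handed in, with the robot touching nothing.
It also fails if it takes over 72 s, if anything falls off the work surface, if the arm or the gripper's body presses on something with over 40 N, if the wrist force passes 120 N, or if a joint passes its speed limit or range.

## Working session

There is one attempt and no reset: what is moved stays moved. The work goes in short steps, Python scripts to look and compute and a tool call to move; the robot and the scene stay as the last step left them, time stands still between calls to the robot, and variables do not carry over. Pictures are saved under pics/ and viewed, about 8 in all and at most 12, crops included, and the job is handed in when it is done.

Besides the shell and the picture viewer there is one more tool, called after ">>>" by a JSON object that holds its "name" and its "arguments". send_rows: Moves the arm, as the interface text tells. Its arguments: {"type":"object","properties":{"series":{"type":"array"},"newtons":{"type":"number"}},"required":["series"]}

```bash
mkdir -p pics; cat > h.py <<'E'
import numpy as np, cv2
from scipy.spatial.transform import Rotation as R
from cell import manip
def K(c):
    f=200/np.tan(np.radians(c['vfov'])/2); return np.array([[f,0,c['cx']],[0,f,c['cy']],[0,0,1.]])
def campose(c,s=None):
    if 'pose' in c: return np.array(c['pose'])
    T=np.eye(4); T[:3,:3]=R.from_euler('xyz',s['eef_rot']).as_matrix(); T[:3,3]=s['eef_pos']
    return T@np.array(c['T_tool_cam'])
def toplane(c,P,uv,z):
    n=cv2.undistortPointsIter(np.array(uv,float).reshape(-1,1,2),K(c),np.array(c['dist'],float),None,None,(3,60,1e-9)).reshape(-1,2)
    d=np.c_[n,np.ones(len(n))]@P[:3,:3].T; o=P[:3,3]
    return o+d*((z-o[2])/d[:,2])[:,None]
def proj(c,P,X):
    Pi=np.linalg.inv(P); r,_=cv2.Rodrigues(Pi[:3,:3])
    return cv2.projectPoints(np.array(X,float).reshape(-1,1,3),r,Pi[:3,3],K(c),np.array(c['dist'],float))[0].reshape(-1,2)
def save(c,name,crop=None,k=1):
    im=c['img'][...,::-1]
    if crop: x,y,w,h=crop; im=im[y:y+h,x:x+w]
    cv2.imwrite('pics/'+name,cv2.resize(im,None,fx=k,fy=k,interpolation=cv2.INTER_CUBIC))
E
python3 - <<'E'
from h import *
s=manip.read_state(); print({k:np.round(v,3) for k,v in s.items()})
ims=[]
for n in ['scene','side','wrist']:
    c=manip.camera(n); ims.append(c['img']); print(n,c['vfov'],c['cx'],c['cy'],c['dist'],np.round(campose(c,s),3).tolist())
    for t in ['vice','pin','washer','strip','clip','file','disc','side_handle']:
        print(t,[(np.round(d['rect']).tolist(),round(d['conf'],2)) for d in manip.find_in(t,c)][:4])
    save(c,n+'0.png',k=1.25)
E
```

```text
{'clock': np.float64(0.0), 'joints': array([ 1.095,  0.3  ,  1.522,  0.   ,  1.321, -0.067]), 'qd': array([-0.001, -0.001,  0.001,  0.   ,  0.   ,  0.   ]), 'effort': array([-0.0000e+00, -5.3181e+01, -3.5274e+01,  7.1000e-02,  2.4000e-02,
       -0.0000e+00]), 'eef_pos': array([218.519, 504.465, 212.895]), 'eef_rot': array([-3.14 , -0.   ,  2.733]), 'wrist_force': array([-0.085, -0.036,  0.111]), 'moment': array([ 0.01 ,  0.002, -0.002]), 'finger_gap': np.float64(93.939)}
scene 43.394012235292 314.45431772807683 192.22550907481192 [-0.05206175  0.          0.          0.          0.        ] [[-0.811, 0.491, -0.318, 959.496], [0.585, 0.695, -0.419, 495.019], [0.015, -0.526, -0.851, 1101.445], [0.0, 0.0, 0.0, 1.0]]
vice [([274.0, 144.0, 77.0, 84.0], 0.88)]
pin [([303.0, 144.0, 19.0, 26.0], 0.7)]
washer [([408.0, 283.0, 15.0, 16.0], 0.75), ([275.0, 142.0, 79.0, 85.0], 0.43)]
strip [([280.0, 124.0, 6.0, 8.0], 0.62), ([269.0, 112.0, 10.0, 13.0], 0.59)]
clip [([260.0, 109.0, 22.0, 17.0], 0.58), ([298.0, 99.0, 8.0, 5.0], 0.56)]
file [([340.0, 130.0, 67.0, 77.0], 0.78)]
disc [([279.0, 304.0
[... 383 characters left out ...]
0.0], 0.73), ([337.0, 332.0, 15.0, 23.0], 0.36)]
washer [([251.0, 188.0, 16.0, 9.0], 0.52)]
strip [([329.0, 329.0, 32.0, 39.0], 0.78)]
clip [([288.0, 359.0, 15.0, 41.0], 0.79), ([336.0, 337.0, 26.0, 27.0], 0.46), ([369.0, 301.0, 31.0, 27.0], 0.46)]
file [([227.0, 240.0, 36.0, 78.0], 0.59)]
disc [([325.0, 174.0, 39.0, 23.0], 0.95)]
side_handle [([413.0, 249.0, 23.0, 47.0], 0.86)]
wrist 69.38333514218357 318.1751794342932 203.52904063895312 [-0.02701037  0.          0.          0.          0.        ] [[0.397, 0.891, 0.219, 154.956], [0.918, -0.385, -0.096, 532.745], [-0.001, 0.239, -0.971, 384.226], [0.0, 0.0, 0.0, 1.0]]
vice []
pin []
washer []
strip []
clip []
file []
disc []
side_handle []
```

```bash
python3 - <<'E'
from h import *
a=cv2.imread('pics/scene0.png'); b=cv2.imread('pics/side0.png')
# crop interesting regions and stack
A=a[int(80*1.25):int(370*1.25),int(170*1.25):int(450*1.25)]; B=b[int(160*1.25):int(420*1.25),int(200*1.25):int(460*1.25)]
h=500; A=cv2.resize(A,(400,int(400*A.shape[0]/A.shape[1]))); B=cv2.resize(B,(400,400))
o=np.zeros((max(A.shape[0],400),800,3),np.uint8); o[:A.shape[0],:400]=A; o[:400,400:]=B
cv2.imwrite('pics/both.png',o); print(o.shape)
E
```

```text
(413, 800, 3)
```

View pics/both.png

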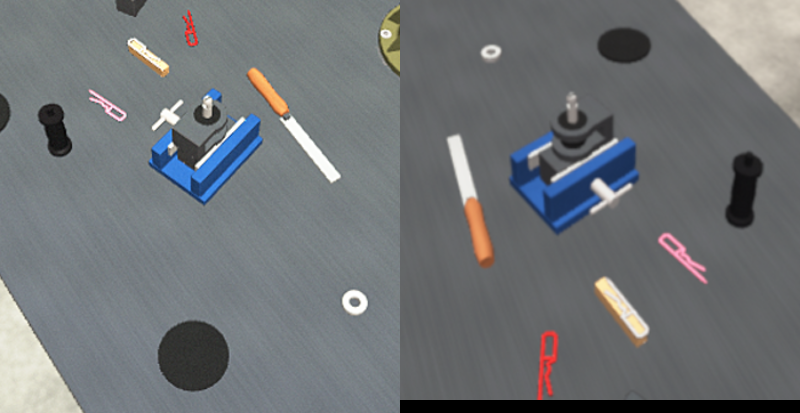

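The picture shows three things shaped like the clip. In the scene view the red one is at about (304,101) and the pink one at (245,154). The steel one lies on the wooden strip at about (274,120), and at about (345,348) in the side view. The steel one on the strip is the one meant. There is one white/steel washer, at scene (415,291) and side (259,192). I'll get rough positions next.

```bash
python3 - <<'E'
from h import *
sc=manip.camera('scene'); sd=manip.camera('side')
for n,a,b,z in [('washer',(415.5,291),(259,192.5),6),('strip',(274,120),(345,348),22),('pintop',(313,146),(312.5,214),170),('file',(374,168),(245,279),5),('disc',(304,328),(344.5,185.5),7),('handle top',(206,153),(426,252),122),('pink',(245,154),(384,314),3),('red',(304,101),(295,379),3)]:
    print(n,toplane(sc,campose(sc),[a],z).round()[0,:2],toplane(sd,campose(sd),[b],z).round()[0,:2])
E
```

```text
washer [516. 307.] [513. 309.]
strip [ 510. -292.] [ 505. -312.]
pintop [541. -67.] [546. -51.]
file [377. -15.] [373. -25.]
disc [775. 228.] [771. 231.]
handle top [ 741. -228.] [ 746. -225.]
pink [ 631. -252.] [ 631. -257.]
red [ 392. -315.] [ 390. -323.]
```

>>> {"name": "send_rows", "arguments": {"series": [[[1,-50,-9,0,0],[1,-100,-18,0,0],[1,-150,-27,0,0],[1,-200,-36,0,0],[1,-250,-45,10,0],[1,-300,-53,20,0],[1,-350,-62,30,0],[1,-350,-62,40,0],[1,-350,-62,40,0],[1,-350,-62,40,0]]]}}

```text
clock: 2.45
eef_pos: [514.3, 309.3, 173.5]
eef_rot: [-3.141, -0.0, 2.733]
wrist_force: [-0.3, 0.4, 0.1]
finger_gap: 94.6
```

```bash
cat >> h.py <<'E'
def go(x,y,z,yaw=None):
    s=manip.read_state(); M=R.from_euler('xyz',s['eef_rot']).as_matrix()
    d=M.T@(np.array([x,y,z])-s['eef_pos']); t=None
    if yaw is not None:
        t=-np.degrees((yaw-s['eef_rot'][2]+np.pi/2)%np.pi-np.pi/2)   # tool z points down
    print('go',d.round(1),t, 'j6',np.round(s['joints'][5],2),'at',np.round(s['eef_pos'],1),'yaw',round(s['eef_rot'][2],3),'F',np.round(s['wrist_force'],1),'gap',round(s['finger_gap'],1),'t',s['clock'])
def blob(c,P,name,z,n=3):
    for d in manip.silhouettes(name,c)[:n]:
        m=d['pixels'].astype(np.uint8); v,u=np.nonzero(m)
        X=toplane(c,P,np.c_[u,v],z)
        print(name,round(d['conf'],2),d['rect'],'mean',X.mean(0).round(1),'minrect',[np.round(q,1) for q in cv2.minAreaRect(X[:,:2].astype(np.float32))])
E
python3 - <<'E'
from h import *
s=manip.read_state(); c=manip.camera('wrist'); P=campose(c,s)
blob(c,P,'washer',6); 
r=manip.find_in('washer',c)[0]['rect']; print(proj(c,P,[[515,308,0]]))
go(515,308,60)
save(c,'w1.png',k=1.25)
E
```

```text
washer 0.88 [299.3, 173.8, 36.1, 34.5] mean [512.6 309.5   6. ] minrect [array([512.2, 309.2]), array([40.1, 39.2]), np.float64(4.0)]
[[317.0181975  192.18636883]]
go [ -1.2  -1.5 114.4] None j6 -0.68 at [514.4 309.8 174.4] yaw 2.735 F [-0.1  0.3  0.3] gap 93.9 t 2.6
```

View pics/w1.png

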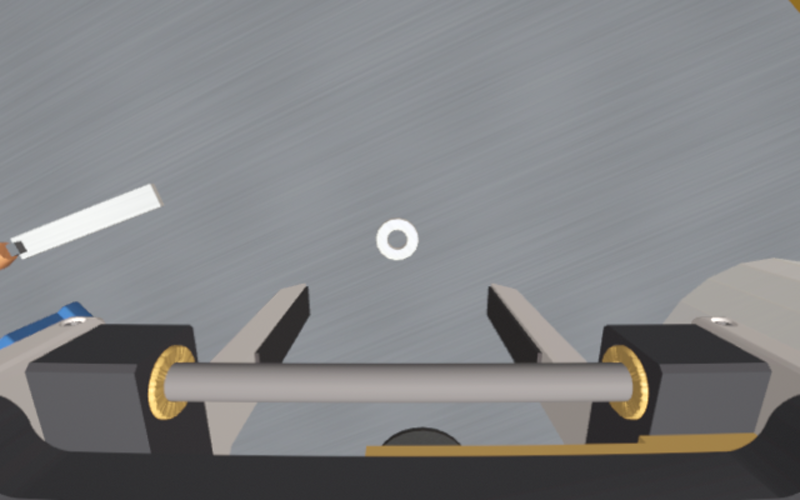

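The picture shows a single steel washer at about (317,191) in camera pixels, and it is free to grasp. I'll descend on it.

>>> {"name": "send_rows", "arguments": {"series": [[[0.8,2,-1,50,0],[0.7,2,-1,100,0],[0.7,2,-1,140,0],[0.7,2,-1,155,0],[0.7,2,-1,163,0],[0.7,2,-1,163,0],[0,2,-1,163,0],[0,2,-1,163,0],[0,2,-1,163,0],[0,2,-1,163,0]]], "newtons": 30}}

```text
clock: 3.6
eef_pos: [513.3, 308.7, 11.2]
eef_rot: [3.141, 0.001, 2.733]
wrist_force: [-0.5, -1.0, 6.1]
finger_gap: 38.8
```

>>> {"name": "send_rows", "arguments": {"series": [[[0,0,0,-10,0],[0,0,0,-60,0],[0,0,0,-110,0],[0,0,0,-160,0],[0,-8,-25,-200,0],[0,-22,-64,-230,0],[0,-38,-110,-230,0],[0,-54,-156,-230,0],[0,-70,-202,-230,0],[0,-86,-248,-230,0]]]}}

```text
clock: 4.6
eef_pos: [492.5, 45.0, 241.3]
eef_rot: [3.141, 0.001, 2.733]
wrist_force: [-0.2, -0.7, -1.2]
finger_gap: 38.6
```

>>> {"name": "send_rows", "arguments": {"series": [[[0,-16,-45,0,0],[0,-28,-78,0,0],[0,-28,-78,0,0],[0,-28,-78,0,0],[0,-28,-78,0,0]]]}}

```text
clock: 5.1
eef_pos: [487.9, -35.2, 240.8]
eef_rot: [3.141, 0.0, 2.734]
wrist_force: [-0.4, 0.4, -0.9]
finger_gap: 38.5
```

```bash
python3 - <<'E'
from h import *
s=manip.read_state(); c=manip.camera('wrist'); P=campose(c,s)
go(488,-35,240)
blob(c,P,'pin',170); blob(c,P,'washer',s['eef_pos'][2]-4)
print(proj(c,P,[[543,-59,170]]),campose(c,s)[:3,3])
save(c,'w2.png',k=1.25)
for n in ['scene','side']:
    c=manip.camera(n); blob(c,campose(c),'pin',170)
E
```

```text
go [-0.1 -0.   0.7] None j6 -1.31 at [488.  -35.  240.7] yaw 2.734 F [ 0.8 -0.1 -0.8] gap 38.5 t 5.15
pin 0.6 [305.5, 233.2, 24.6, 47.4] mean [518.  -49.4 170. ] minrect [array([525.1, -51. ]), array([20.5, 43.1]), np.float64(67.7)]
washer 0.73 [288.8, 210.9, 61.9, 63.7] mean [487.  -33.8 236.8] minrect [array([487.1, -34. ]), array([39.6, 42. ]), np.float64(66.7)]
[[317.53304793 277.08203173]] [424.20885356  -7.10761994 412.08092588]
pin 0.68 [307.0, 147.4, 16.3, 21.0] mean [559.2 -36.1 170. ] minrect [array([560.3, -38.5]), array([51.6, 40.8]), np.float64(84.1)]
pin 0.76 [300.5, 212.6, 22.2, 36.7] mean [ 520.1 -104.6  170. ] minrect [array([ 519.6, -105.7]), array([107.7,  39.8]), np.float64(66.4)]
```

View pics/w2.png

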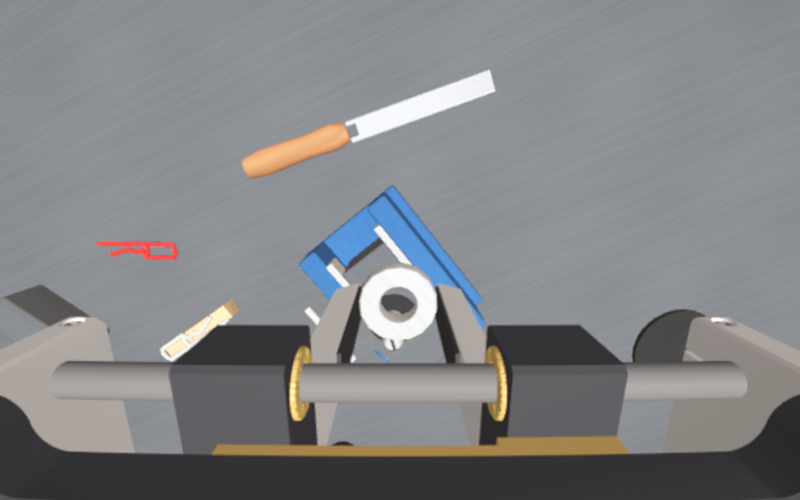

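The picture shows the washer in the jaws at (318,240) hiding the pin, whose top is near (315,276). I'll move 130 mm along tool -x so the camera looks straight down on the pin.

>>> {"name": "send_rows", "arguments": {"series": [[[0,-45,0,0,0],[0,-90,0,0,0],[0,-130,0,0,0],[0,-130,0,0,0],[0,-130,0,0,0],[0,-130,0,0,0]]]}}

```text
clock: 6.05
eef_pos: [606.6, -87.1, 240.7]
eef_rot: [3.142, -0.0, 2.733]
wrist_force: [-1.0, 0.6, -0.4]
finger_gap: 38.7
```

```bash
python3 - <<'E'
from h import *
s=manip.read_state(); c=manip.camera('wrist'); P=campose(c,s)
go(545,-58,240)
for t in ['pin','vice','strip','clip']: blob(c,P,t,{'pin':170,'vice':126}.get(t,22))
print('cam',P[:3,3])
u,v=proj(c,P,[[545,-58,170]])[0]; print(u,v); np.savez('w3.npz',P=P)
save(c,'w3.png',(int(u)-50,int(v)-50,100,100),5); save(c,'w3f.png')
E
```

```text
go [68.1  2.2  1.1] None j6 -1.36 at [606.6 -87.1 241.1] yaw 2.733 F [-0.5 -0.4 -1.2] gap 38.6 t 6.1
pin 0.64 [290.6, 101.8, 49.1, 50.7] mean [539.3 -60.2 170. ] minrect [array([539.3, -60.4]), array([37.3, 37. ]), np.float64(77.1)]
pin 0.42 [113.9, 165.6, 54.6, 35.9] mean [ 521.7 -219.5  170. ] minrect [array([ 520.4, -215.6]), array([12.7, 55.9]), np.float64(10.5)]
vice 0.93 [232.8, 36.7, 162.1, 174.8] mean [537.6 -63.2 126. ] minrect [array([543.5, -75.4]), array([140.9, 125.5]), np.float64(14.8)]
strip 0.67 [118.0, 152.7, 60.6, 47.9] mean [ 502.1 -286.7   22. ] minrect [array([ 505.2, -296.3]), array([ 21.3, 105.3]), np.float64(10.7)]
clip 0.76 [63.4, 99.4, 65.7, 20.1] mean [ 396.4 -312.4   22. ] minrect [array([ 397.2, -314.4]), array([91. , 19.6]), np.float64(64.6)]
clip 0.75 [111.0, 165.1, 61.8, 38.1] mean [ 508.9 -314.6   22. ] minrect [array([ 506.5, -309.2]), array([21.3, 94.3]), np.float64(9.8)]
clip 0.55 [194.9, 220.9, 49.5, 37.0] mean [ 623.7 -241.2   22. ] minrect [array([ 626.9, -248.2]), array([19.5, 89.4]), np.float64(14.9)]
cam [542.95185109 -59.02327923 412.02217255]
320.3549051958559 134.27113513316715
```

View pics/w3.png

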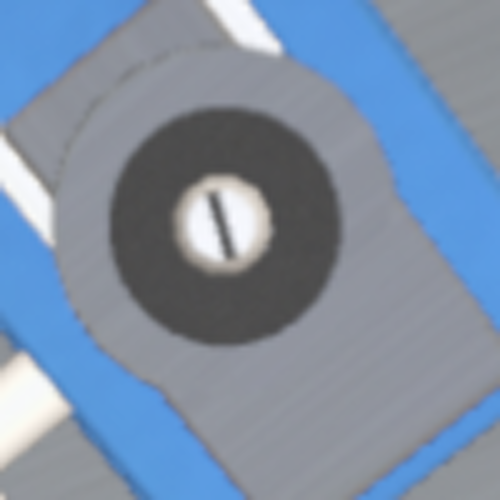

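The pin top is at crop (222,224), which is camera pixel (314.1,128.4). The groove runs from crop (212,190) to (231,258).

```bash
python3 - <<'E'
from h import *
P=np.load('w3.npz')['P']; s=manip.read_state(); c=manip.camera('wrist')
g=lambda x,y:((x+.5)/5-.5+270,(y+.5)/5-.5+84)
X=toplane(c,P,[g(222,224),g(212,190),g(231,258)],170); print(X.round(1)); d=X[2]-X[1]; print(np.degrees(np.arctan2(d[1],d[0])), np.linalg.norm(d))
# refine by threshold: bright pin top
im=c['img'][84:184,270:370].astype(int).sum(2); 
Y=toplane(c,P,[g(226,226)],126); print('bush centre@126',Y.round(1))
go(X[0,0],X[0,1],190)
E
```

```text
[[538.7 -60.9 170. ]
 [533.1 -60.3 170. ]
 [544.2 -61.7 170. ]]
-7.489879365224909 11.15542119331631
bush centre@126 [[538.5 -60.7 126. ]]
go [73.2 -2.8 50.9] None j6 -1.36 at [607.  -87.4 241. ] yaw 2.733 F [ 0.3  0.  -0.6] gap 38.5 t 6.35
```

>>> {"name": "send_rows", "arguments": {"series": [[[0,40,-2,0,0],[0,72,-3,0,0],[0,72,-3,20,0],[0,72,-3,45,0],[0,72,-3,45,0],[0,72,-3,45,0],[0,72,-3,55,0]]]}}

```text
clock: 7.05
eef_pos: [541.0, -61.9, 187.5]
eef_rot: [3.141, 0.004, 2.733]
wrist_force: [0.2, -0.5, -0.6]
finger_gap: 38.7
```

```bash
python3 - <<'E'
from h import *
s=manip.read_state(); c=manip.camera('wrist'); P=campose(c,s)
go(538.7,-60.9,137)
u,v=proj(c,P,[[538.7,-60.9,180]])[0]; print(u,v)
save(c,'w4.png',(int(u)-60,int(v)-60,120,120),5)
E
```

```text
go [ 1.7  0.2 47.8] None j6 -1.34 at [540.1 -61.8 184.8] yaw 2.733 F [-0.6 -0.  -3.1] gap 38.7 t 7.1
317.4390140658518 237.40557869525503
```

View pics/w4.png

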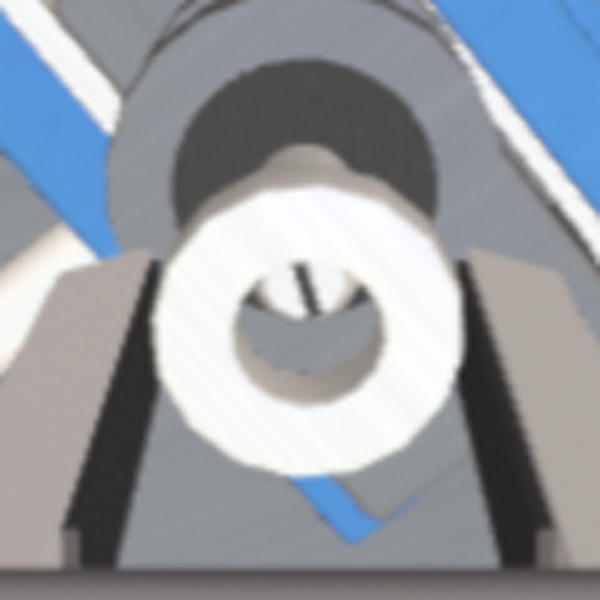

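The washer hole is centred over the pin, with the hole at crop x≈309 and the pin at ≈307. I'll descend gently.

>>> {"name": "send_rows", "arguments": {"series": [[[0,1,0,5,0],[0,1,0,9,0],[0,1,0,13,0],[0,1,0,17,0],[0,1,0,21,0],[0,1,0,21,0]]]}}

```text
clock: 7.7
eef_pos: [538.8, -61.3, 163.8]
eef_rot: [-3.141, -0.001, 2.733]
wrist_force: [-0.3, 0.1, -0.4]
finger_gap: 38.7
```

>>> {"name": "send_rows", "arguments": {"series": [[[0,0,0,6,0],[0,0,0,12,0],[0,0,0,18,0],[0,0,0,22,0],[0,0,0,24,0],[0,0,0,25.5,0],[0,0,0,25.5,0]]]}}

```text
clock: 8.4
eef_pos: [539.0, -61.3, 138.9]
eef_rot: [-3.142, -0.0, 2.733]
wrist_force: [-0.5, 0.0, -1.1]
finger_gap: 38.4
```

>>> {"name": "send_rows", "arguments": {"series": [[[0,0,0,1,0],[0,0,0,1.5,0],[0,0,0,1.5,0],[0.5,0,0,1.5,0],[0.7,0,0,1.5,0],[0.7,0,0,1.5,0],[0.7,0,0,-10,0],[0.7,0,0,-40,0],[0.7,0,0,-80,0],[0.7,-10,0,-110,0]]]}}

```text
clock: 9.4
eef_pos: [548.1, -65.1, 252.5]
eef_rot: [3.141, 0.002, 2.733]
wrist_force: [0.5, 0.3, -0.5]
finger_gap: 65.6
```

>>> {"name": "send_rows", "arguments": {"series": [[[0.7,-45,0,10,0],[0.7,-60,0,10,0],[0.7,-60,0,10,0],[0.7,-60,0,10,0]]]}}

```text
clock: 9.8
eef_pos: [602.8, -88.9, 239.3]
eef_rot: [3.142, -0.0, 2.733]
wrist_force: [-1.2, 1.3, 0.3]
finger_gap: 66.0
```

```bash
python3 - <<'E'
from h import *
s=manip.read_state(); c=manip.camera('wrist'); P=campose(c,s)
blob(c,P,'washer',138)
u,v=proj(c,P,[[538.7,-60.9,138]])[0]; print(u,v)
save(c,'w5.png',(int(u)-50,int(v)-50,100,100),4)
go(575,-333,160)
E
```

```text
washer 0.89 [296.2, 109.7, 43.5, 46.3] mean [537.8 -59.7 138. ] minrect [array([537.7, -60.1]), array([39. , 38.5]), np.float64(21.8)]
317.9475030510905 131.97251133719791
go [ -71.6 -235.1   79.6] None j6 -1.37 at [602.7 -88.8 239.6] yaw 2.733 F [-0.5  0.6  0. ] gap 65.7 t 9.9
```

>>> {"name": "send_rows", "arguments": {"series": [[[0.7,-15,-47,0,0],[0.7,-30,-94,0,0],[0.7,-45,-141,10,0],[0.7,-60,-188,30,0],[0.7,-72,-235,60,0],[0.7,-72,-235,80,0],[0.7,-72,-235,80,0],[0.7,-72,-235,80,0]]]}}

```text
clock: 10.7
eef_pos: [576.1, -332.6, 160.2]
eef_rot: [3.141, 0.001, 2.733]
wrist_force: [0.8, 0.2, 0.0]
finger_gap: 65.9
```

```bash
python3 - <<'E'
from h import *
s=manip.read_state(); c=manip.camera('wrist'); P=campose(c,s)
go(575,-333,160)
for t,z in [('strip',22),('clip',24.5)]: blob(c,P,t,z)
u,v=proj(c,P,[[507,-300,22]])[0]; print(u,v)
x,y=int(u)-80,int(v)-60; x,y=max(x,0),max(y,0); print(x,y)
np.savez('w6.npz',P=P); cv2.imwrite('pics/w6raw.png',c['img'][...,::-1])
save(c,'w6.png',(x,y,160,120),5)
a=cv2.imread('pics/w6.png'); b=cv2.resize(cv2.imread('pics/w5.png'),(200,200)); a[400:600,600:800]=b; cv2.imwrite('pics/w6.png',a)
E
```

```text
go [ 1.3 -1.1  1.1] None j6 -1.74 at [ 576.6 -332.5  161.1] yaw 2.734 F [ 0.7  0.8 -0.1] gap 65.8 t 10.75
strip 0.66 [279.6, 92.6, 79.5, 62.3] mean [ 503.6 -298.5   22. ] minrect [array([ 503.5, -301.8]), array([14.4, 94.1]), np.float64(10.9)]
clip 0.88 [271.9, 102.2, 88.6, 57.7] mean [ 508.3 -310.    24.5] minrect [array([ 505.7, -305.9]), array([23. , 96.3]), np.float64(10.5)]
clip 0.83 [205.8, 15.8, 89.2, 29.0] mean [ 398.2 -321.7   24.5] minrect [array([ 397.9, -326.4]), array([90.4, 20.4]), np.float64(65.3)]
clip 0.69 [356.7, 183.8, 73.1, 50.3] mean [ 620.1 -255.1   24.5] minrect [array([ 623.8, -261.1]), array([20. , 87.4]), np.float64(17.2)]
320.12026512966156 125.63879931776863
240 65
```

View pics/w6.png

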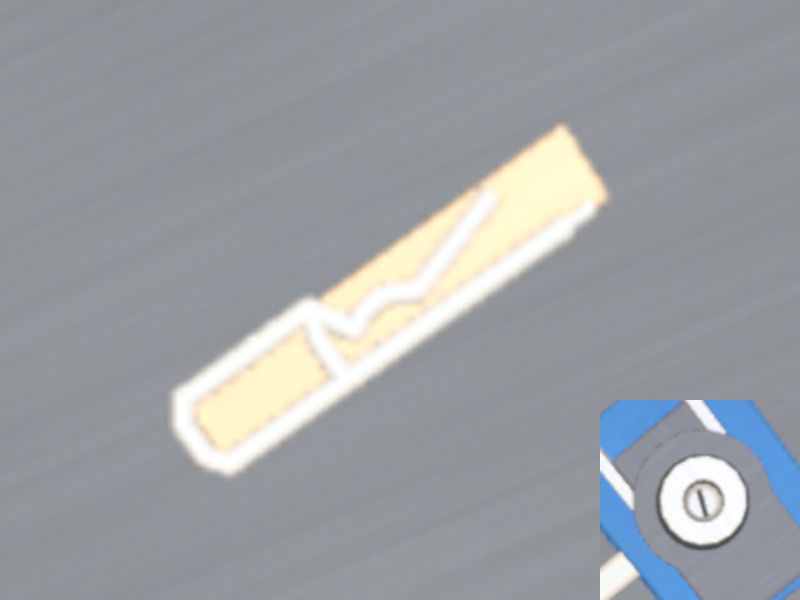

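The picture shows the steel clip on the wooden strip. The tip of its straight leg is at crop (597,207), the grip loop is at the lower left, and the sprung leg is on the upper side, which is +y. The inset shows the washer flat around the pin, with the groove visible. I'll fit the clip's pose next.

```bash
python3 - <<'E'
from h import *
P=np.load('w6.npz')['P']; s=manip.read_state(); c=manip.camera('wrist')
g=lambda x,y:((x+.5)/5-.5+240,(y+.5)/5-.5+65)
L=toplane(c,P,[g(*q) for q in [(270,430),(345,378),(400,342),(500,276),(560,234)]],24.5)[:,:2]
d=cv2.fitLine(L.astype(np.float32),cv2.DIST_L2,0,.01,.01).ravel(); x=d[:2] if (L[-1]-L[0])@d[:2]>0 else -d[:2]
print('leg',np.degrees(np.arctan2(x[1],x[0])),L.round(1).tolist())
# white mask
im=cv2.imread('pics/w6raw.png'); hsv=cv2.cvtColor(im,cv2.COLOR_BGR2HSV); m=((hsv[...,2]>205)&(hsv[...,1]<40)).astype(np.uint8)
m[:65+20]=0; m[:,:268]=0; m[162:]=0; m[:,366:]=0
v,u=np.nonzero(m); X=toplane(c,P,np.c_[u,v],24.5)[:,:2]; print(len(X))
y=np.array([-x[1],x[0]]); a=X@x; b=X@y
print('extent x',a.min(),a.max(),'y',b.min(),b.max())
print('minrect',cv2.minAreaRect(X.astype(np.float32)))
# x: max=59.5 min=-37.5?; y leg mean
tip=toplane(c,P,[g(597,207)],24.5)[0,:2]; by=(L@y).mean()
ax=a.max()-59.5
o=x*ax+y*by; print('origin',o,'via min', x*(a.min()+37)+y*by,'tip@',tip@x, 'by edges',(b.max()-18.5),(b.min()+2.5),by)
gp=o-17*x+8*y; print('grip',gp); 
yaw=np.arctan2(x[1],x[0]); print(yaw); 
go(gp[0],gp[1],100,yaw)
# joint6 options
E
```

```text
leg 99.8865 [[519.3, -335.6], [515.8, -316.8], [513.6, -303.4], [509.6, -279.4], [506.8, -265.1]]
903
extent x -436.3282423068679 -339.09454615110013 y -457.0802288590214 -435.81842830515933
minrect ((505.81402587890625, -305.4975891113281), (20.693115234375, 97.08060455322266), 11.111862182617188)
origin [ 515.57686027 -314.74559144] via min [ 515.70283367 -315.46839206] tip@ -339.09454615110013 by edges -454.31842830515933 -454.5802288590214 -453.8795903902158
grip [ 510.61451014 -332.86671427]
1.7433484
go [ 60.7 -26.4  60.8] 56.77400112755385 j6 -1.74 at [ 576.7 -332.6  160.9] yaw 2.734 F [ 0.1  0.4 -0.1] gap 65.7 t 10.9
```

>>> {"name": "send_rows", "arguments": {"series": [[[0.6,20,-9,10,8],[0.6,40,-17,20,16],[0.5,60,-26,30,24],[0.45,60.3,-26,40,32],[0.45,60.3,-26,60,40],[0.45,60.3,-26,80,48],[0.45,60.3,-26,90,56.4],[0.45,60.3,-26,90,56.4],[0.45,60.3,-26,90,56.4],[0.45,60.3,-26,90,56.4]]]}}

```text
clock: 11.9
eef_pos: [510.8, -333.4, 70.2]
eef_rot: [3.14, 0.001, 1.752]
wrist_force: [0.2, 1.0, -0.6]
finger_gap: 42.2
```

```bash
python3 - <<'E'
from h import *
s=manip.read_state(); c=manip.camera('wrist'); P=campose(c,s)
go(511,-332.6,24.5,np.radians(100.3))
blob(c,P,'clip',24.5,1)
save(c,'w7.png',k=1.25)
E
```

```text
go [ 0.8  0.4 45.6] 0.04846273690895761 j6 -0.82 at [ 510.7 -333.4   70.1] yaw 1.751 F [-0.  -0.5  0.3] gap 42.2 t 11.95
clip 0.94 [146.3, 130.9, 65.7, 96.1] mean [ 400.3 -316.    24.5] minrect [array([ 399.4, -321.5]), array([87.2, 18.9]), np.float64(65.1)]
```

View pics/w7.png

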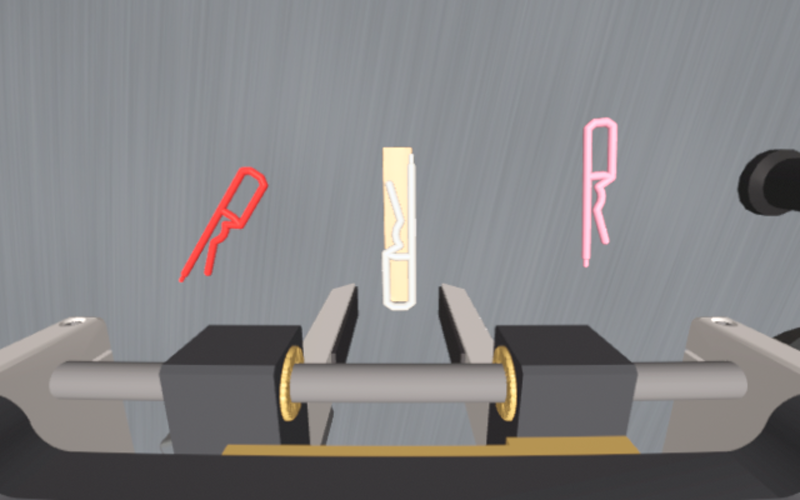

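The picture shows the steel clip on the strip at view columns 382–415, centred between the open fingers and parallel to them. The red and pink decoys are well clear. I'll descend and grip.

>>> {"name": "send_rows", "arguments": {"series": [[[0.45,0.5,0,20,0],[0.45,0.5,0,35,0],[0.45,0.5,0,42,0],[0.45,0.5,0,46,0],[0.45,0.5,0,46,0],[0,0.5,0,46,0],[0,0.5,0,46,0],[0,0.5,0,46,0],[0,0.5,0,46,0],[0,0.5,0,46,0]]], "newtons": 50}}

```text
clock: 13.0
eef_pos: [510.4, -332.9, 23.4]
eef_rot: [3.141, 0.0, 1.748]
wrist_force: [-0.7, 0.1, 3.1]
finger_gap: 19.4
```

```bash
python3 - <<'E'
from h import *
z=[]
for i in range(3):
    manip.camera('wrist'); z.append(manip.read_state()['eef_pos'])
print(np.round(z,2)); go(511,-332.6,24.5)
E
```

```text
[[ 510.37 -332.96   23.35]
 [ 510.36 -332.93   23.33]
 [ 510.36 -332.93   23.31]]
go [ 0.2  0.7 -1.2] None j6 -0.82 at [ 510.4 -332.9   23.3] yaw 1.748 F [-0.1  0.5  5.6] gap 19.2 t 13.15
```

>>> {"name": "send_rows", "arguments": {"series": [[[0,0,0,-5,0],[0,0,0,-25,0],[0,0,0,-70,0],[0,0,0,-120,0],[0,0,0,-165,-8],[0,0,0,-180,-16],[0,0,0,-180,-24],[0,0,0,-180,-24],[0,0,0,-180,-24]]]}}

```text
clock: 14.05
eef_pos: [509.9, -332.6, 202.4]
eef_rot: [-3.141, -0.001, 2.163]
wrist_force: [0.5, -0.4, -1.0]
finger_gap: 19.4
```

```bash
python3 - <<'E'
from h import *
# staging: clip x heading h; seat hole line; grip at pin - (29+k)*x + 8*y  (grip in clip frame x=-17,y=8; seat x=12,y=0)
h=np.radians(172.5); x=np.array([np.cos(h),np.sin(h)]); y=np.array([-x[1],x[0]]); pin=np.array([538.7,-60.9])
for k in [80,70]: q=pin-(29+k)*x+8*y; print(k,q.round(1)); go(*q,200,h)
E
```

```text
80 [645.7 -83.1]
go [131.2 252.    2.4] -48.56277894356447 j6 -1.23 at [ 509.9 -332.6  202.4] yaw 2.163 F [ 0.5 -0.4 -1. ] gap 19.4 t 14.05
70 [635.8 -81.8]
go [137.8 244.5   2.4] -48.56277894356447 j6 -1.23 at [ 509.9 -332.6  202.4] yaw 2.163 F [ 0.5 -0.4 -1. ] gap 19.4 t 14.05
```

>>> {"name": "send_rows", "arguments": {"series": [[[0,16,32,0,-7],[0,32,64,0,-14],[0,48,96,0,-21],[0,64,128,0,-28],[0,80,160,0,-35],[0,97,192,0,-42],[0,114,224,0,-48.6],[0,131,252,0,-48.6],[0,131,252,0,-48.6],[0,131,252,0,-48.6]]]}}

```text
clock: 15.05
eef_pos: [644.9, -82.5, 202.1]
eef_rot: [-3.141, -0.001, 3.014]
wrist_force: [-0.5, -1.4, -1.1]
finger_gap: 19.5
```

```bash
python3 - <<'E'
from h import *
s=manip.read_state(); c=manip.camera('wrist'); P=campose(c,s)
go(645.7,-83.1,155,np.radians(172.5))
blob(c,P,'clip',s['eef_pos'][2]+1,1)
u,v=proj(c,P,[[560,-65,170]])[0]; x0,y0=int(u)-80,int(v)-60; print(x0,y0)
np.savez('w8.npz',P=P); save(c,'w8.png',(x0,y0,160,140),5)
cv2.imwrite('pics/w8raw.png',c['img'][...,::-1])
c=manip.camera('side'); save(c,'s8.png'); c=manip.camera('scene'); save(c,'c8.png')
E
```

```text
go [-1.   0.4 47.3] 0.14634599798016484 j6 -1.63 at [644.7 -83.3 202.3] yaw 3.013 F [ 0.4 -0.3 -1.1] gap 19.0 t 15.1
clip 0.92 [298.0, 120.3, 38.9, 155.7] mean [620.  -76.2 203.1] minrect [array([618.1, -78.1]), array([20.5, 96.3]), np.float64(82.1)]
247 46
```

```bash
python3 -c "
import cv2
a=cv2.imread('pics/w8.png');print(a.shape);cv2.imwrite('pics/w8v.png',cv2.resize(a,(680,595)))"
```

```text
(700, 800, 3)
```

View pics/w8v.png

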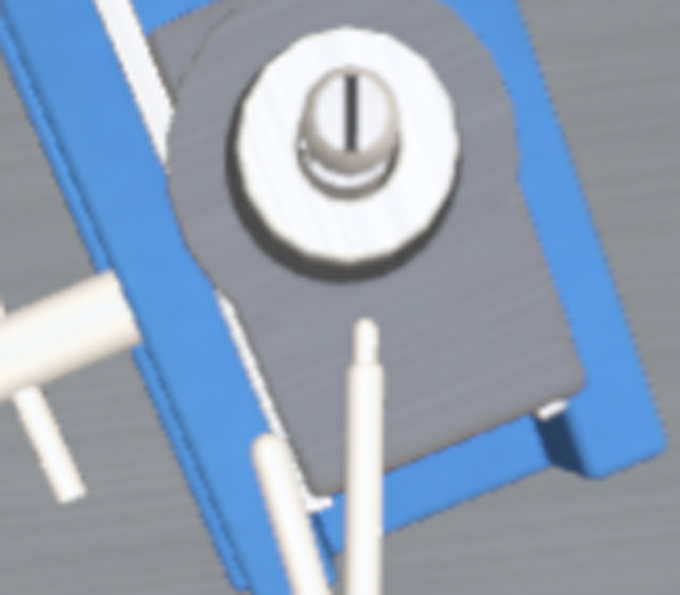

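The groove is upright at view x=351 (y 75–150), with the pin top at (350,112). The leg runs from about (367,590) up to its tapered tip at (366,325).

```bash
python3 - <<'E'
from h import *
z=np.load('w8.npz'); P=z['P']; s=manip.read_state(); c=manip.camera('wrist')
g=lambda x,y:((x+.5)/4.25-.5+247,(y+.5)/4.25-.5+46)
G=toplane(c,P,[g(350.5,112),g(351,78),g(350.5,150)],170)[:,:2]
T=np.array(s['eef_pos']); L=toplane(c,P,[g(366,322),g(365,450),g(366,580)],T[2]+1.2)[:,:2]
ang=lambda a,b:np.degrees(np.arctan2(*(b-a)[::-1]))
print('pin',G.round(1),ang(G[2],G[1]),'leg',L.round(1),ang(L[2],L[0]))
h=np.radians(172.5); x=np.array([np.cos(h),np.sin(h)]); y=np.array([-x[1],x[0]])
for n,q in [('pin',G[0]),('tip',L[0]),('mid',L[1]),('base',L[2]),('TCP',T[:2])]: print(n,'along',round((q-G[0])@x,1),'lat',round((q-G[0])@y,2))
a=cv2.imread('pics/s8.png');b=cv2.imread('pics/c8.png')
for im,cam,n in [(a,'side','A'),(b,'scene','B')]:
    c=manip.camera(cam); P=campose(c); print(cam,proj(c,P,[[570,-65,170]]))
sd=manip.camera('side'); u,v=proj(sd,campose(sd),[[590,-68,180]])[0]; print(u,v)
A=cv2.resize(a[int(v)-35:int(v)+35,int(u)-50:int(u)+50],None,fx=5,fy=5,interpolation=2)
cv2.imwrite('pics/s8c.png',A)
E
```

```text
pin [[538.6 -61.1]
 [533.7 -60.5]
 [544.1 -61.8]] 172.75578272726392 leg [[571.1 -64.2]
 [587.8 -66.3]
 [605.6 -68.2]] 173.37785273861957
pin along 0.0 lat 0.0
tip along -32.6 lat -1.22
mid along -49.5 lat -1.34
base along -67.4 lat -1.75
TCP along -108.2 lat 8.8
side [[324.32165216 214.84665198]]
scene [[303.18051804 152.62187137]]
332.75813566081746 209.9366123327198
```

>>> {"name": "send_rows", "arguments": {"series": [[[0,0,-1,20,0],[0,0,-1,40,0],[0,0,-1,47.4,0],[0,0,-1,47.4,0],[0,0,-1,47.4,0]]]}}

```text
clock: 15.95
eef_pos: [645.3, -84.0, 156.5]
eef_rot: [-3.141, 0.001, 3.015]
wrist_force: [0.3, -0.9, -1.5]
finger_gap: 19.1
```

```bash
python3 - <<'E'
from h import *
s=manip.read_state(); c=manip.camera('wrist'); P=campose(c,s)
go(645.7,-83.1,154.8,np.radians(172.6))
u,v=proj(c,P,[[560,-65,160]])[0]; x0,y0=int(u)-60,max(int(v)-50,0); print(x0,y0)
np.savez('w9.npz',P=P); save(c,'w9.png',(x0,y0,120,110),5)
d=manip.camera('side'); u,v=proj(d,campose(d),[[575,-65,160]])[0]; u,v=int(u),int(v); print(u,v)
save(d,'s9.png',(u-25,v-25,50,55),10)
a=cv2.imread('pics/w9.png'); b=cv2.resize(cv2.imread('pics/s9.png'),(200,220)); o=np.zeros((550,800,3),np.uint8); o[:,:600]=a; o[:220,600:]=b; cv2.imwrite('pics/w9.png',o)
E
```

```text
go [-0.2  0.9  2. ] 0.1738342605672318 j6 -1.63 at [645.4 -84.  156.8] yaw 3.015 F [-0.4 -0.9 -0.1] gap 19.3 t 16.0
271 49
326 217
```

View pics/w9.png

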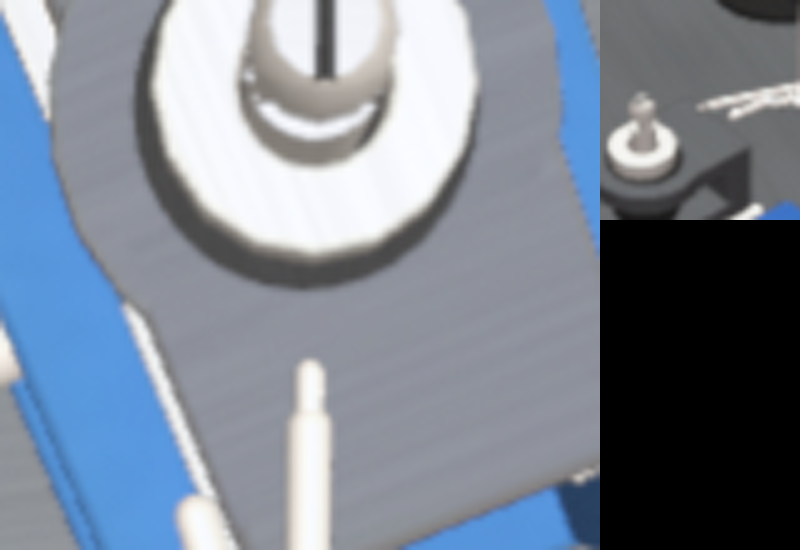

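The groove is at crop x=324 (y<80). The leg runs from its tip (311,362) to (309,540). The inset shows the clip level with the upper part of the pin.

```bash
python3 - <<'E'
from h import *
P=np.load('w9.npz')['P']; c=manip.camera('wrist'); s=manip.read_state()
g=lambda x,y:((x+.5)/5-.5+271,(y+.5)/5-.5+49)
T=np.array(s['eef_pos'])
G=toplane(c,P,[g(324.5,75),g(324.5,10)],170)[:,:2]; L=toplane(c,P,[g(311,362),g(309.5,430),g(309.5,540)],T[2]+1.2)[:,:2]
h=np.radians(172.7); x=np.array([np.cos(h),np.sin(h)]); y=np.array([-x[1],x[0]]); p=np.array([538.6,-61.1])
for q in list(G)+list(L)+[T[:2]]: print(q.round(1),'along',round((q-p)@x,1),'lat',round((q-p)@y,2))
for i in range(3): manip.camera('wrist'); go(645,-84,154.8,h)
E
```

```text
[543.9 -61.7] along -5.3 lat -0.05
[537.8 -61. ] along 0.8 lat 0.04
[571.2 -65.6] along -32.9 lat 0.36
[578.7 -66.7] along -40.5 lat 0.43
[591.1 -68.1] along -53.0 lat 0.27
[645.3 -83.9] along -108.7 lat 9.09
go [ 0.2 -0.1  1.6] 0.07638027419236895 j6 -1.63 at [645.2 -83.9 156.4] yaw 3.016 F [-0.6  0.2 -1.2] gap 18.8 t 16.15
go [ 0.1 -0.1  1.4] 0.07806460437256164 j6 -1.63 at [645.1 -83.9 156.2] yaw 3.016 F [ 0.9 -0.1 -0.4] gap 19.2 t 16.2
go [ 0.1 -0.1  1.2] 0.07755899768662938 j6 -1.63 at [645.1 -83.9 156. ] yaw 3.016 F [-0.6 -0.1 -0.6] gap 19.0 t 16.25
```

>>> {"name": "send_rows", "arguments": {"series": [[[0,8,0.3,0,0],[0,15,0.3,0,0],[0,20,0.3,0,0],[0,20,0.3,0,0],[0,20,0.3,0,0],[0,20,0.3,0,0],[0,20,0.3,0,0]]]}}

```text
clock: 16.95
eef_pos: [625.2, -81.1, 155.5]
eef_rot: [3.142, -0.0, 3.015]
wrist_force: [0.5, -0.7, -0.5]
finger_gap: 19.1
```

```bash
python3 -c "
from h import *
go(625,-81.4,154.8,np.radians(172.7))"
```

```text
go [ 0.2 -0.4  0.7] 0.07503173565941329 j6 -1.63 at [625.2 -81.1 155.5] yaw 3.015 F [ 0.5 -0.7 -0.5] gap 19.1 t 16.95
```

>>> {"name": "send_rows", "arguments": {"series": [[[0,2,0,0.6,0],[0,4,0,0.6,0],[0,6,0,0.6,0],[0,8,0,0.6,0],[0,10,0,0.6,0],[0,12,0,0.6,0],[0,12,0,0.6,0]]]}}

```text
clock: 17.65
eef_pos: [613.0, -79.5, 155.0]
eef_rot: [-3.142, 0.0, 3.016]
wrist_force: [0.1, 1.2, -1.2]
finger_gap: 19.6
```

No push force with the tip about 7 mm inside the pin outline, so it has entered the hole. I'll go on.

>>> {"name": "send_rows", "arguments": {"series": [[[0,2,0,0,0],[0,4,0,0,0],[0,6,0,0,0],[0,8,0,0,0],[0,10,0,0,0],[0,10,0,0,0]]]}}

```text
clock: 18.25
eef_pos: [603.1, -78.3, 155.0]
eef_rot: [-3.142, -0.0, 3.016]
wrist_force: [0.8, -0.8, -1.1]
finger_gap: 19.2
```

>>> {"name": "send_rows", "arguments": {"series": [[[0,2,0,0,0],[0,4,0,0,0],[0,6,0,0,0],[0,8,0,0,0],[0,10,0,0,0],[0,10,0,0,0]]]}}

```text
clock: 18.85
eef_pos: [593.2, -77.0, 155.0]
eef_rot: [3.142, -0.0, 3.016]
wrist_force: [0.2, -0.2, -0.7]
finger_gap: 19.0
```

```bash
python3 - <<'E'
from h import *
s=manip.read_state(); c=manip.camera('wrist'); P=campose(c,s)
go(625,-81.4,154.8,np.radians(172.7))
u,v=proj(c,P,[[555,-65,160]])[0]; x0,y0=int(u)-50,max(int(v)-50,0); print(x0,y0,u,v)
save(c,'w10.png',(x0,y0,100,90),6)
E
```

```text
go [-32.   -0.4   0.2] 0.07673715817689097 j6 -1.64 at [593.3 -77.  155. ] yaw 3.016 F [-0.4 -0.1 -0.5] gap 19.4 t 18.9
279 135 329.3096755188663 185.33343439390856
```

View pics/w10.png

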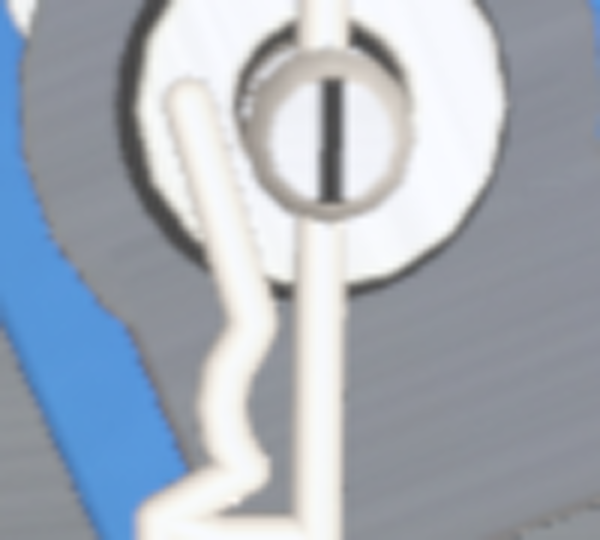

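The straight leg goes through the pin and comes out at the top (crop 325,10). The sprung leg is at (190,90)–(270,320), about to meet the shank. I'll push on in small steps and watch the force.

>>> {"name": "send_rows", "arguments": {"series": [[[0,2,0,0,0],[0,4,0,0,0],[0,6,0,0,0],[0,8,0,0,0],[0,10,0,0,0],[0,10,0,0,0]]]}}

```text
clock: 19.5
eef_pos: [583.3, -75.8, 155.0]
eef_rot: [-3.142, 0.0, 3.015]
wrist_force: [-0.2, -0.6, -1.3]
finger_gap: 19.4
```

>>> {"name": "send_rows", "arguments": {"series": [[[0,2,0,0,0],[0,4,0,0,0],[0,6,0,0,0],[0,6,0,0,0]]]}}

```text
clock: 19.9
eef_pos: [577.5, -75.0, 155.1]
eef_rot: [-3.142, 0.0, 3.016]
wrist_force: [2.2, -1.1, -0.9]
finger_gap: 19.5
```

>>> {"name": "send_rows", "arguments": {"series": [[[0,2,0,0,0],[0,4,0,0,0],[0,6,0,0,0],[0,6,0,0,0]]]}}

```text
clock: 20.3
eef_pos: [571.5, -74.3, 155.1]
eef_rot: [-3.142, 0.001, 3.016]
wrist_force: [3.8, -1.2, -0.8]
finger_gap: 19.6
```

>>> {"name": "send_rows", "arguments": {"series": [[[0,2,0,0,0],[0,4,0,0,0],[0,6,0,0,0],[0,6,0,0,0]]]}}

```text
clock: 20.7
eef_pos: [566.0, -73.6, 155.3]
eef_rot: [-3.142, 0.002, 3.016]
wrist_force: [6.4, -1.2, -1.3]
finger_gap: 19.2
```

>>> {"name": "send_rows", "arguments": {"series": [[[0,1.5,0,0,0],[0,3,0,0,0],[0,4,0,0,0],[0,4,0,0,0]]]}}

```text
clock: 21.1
eef_pos: [562.3, -73.1, 155.4]
eef_rot: [-3.142, 0.002, 3.015]
wrist_force: [8.8, -1.1, -0.7]
finger_gap: 19.0
```

>>> {"name": "send_rows", "arguments": {"series": [[[0,1.5,0,0,0],[0,3,0,0,0],[0,4,0,0,0],[0,4,0,0,0]]]}}

```text
clock: 21.5
eef_pos: [557.4, -72.5, 154.9]
eef_rot: [3.142, -0.001, 3.016]
wrist_force: [2.6, -0.4, -0.8]
finger_gap: 19.2
```

The push dropped from 8.8 to 2.6 N, so it snapped. I'll back off to the relaxed home position and look.

>>> {"name": "send_rows", "arguments": {"series": [[[0,-2,0,0,0],[0,-4,0,0,0],[0,-5,0,0,0],[0,-5,0,0,0],[0,-5,0,0,0]]]}}

```text
clock: 22.0
eef_pos: [562.6, -73.1, 154.9]
eef_rot: [3.142, -0.0, 3.016]
wrist_force: [0.9, -1.2, -1.1]
finger_gap: 19.1
```

```bash
python3 - <<'E'
from h import *
s=manip.read_state(); c=manip.camera('wrist'); P=campose(c,s)
go(567.4,-72,154.8,np.radians(172.7))
u,v=proj(c,P,[[550,-65,160]])[0]; x0,y0=int(u)-50,max(int(v)-50,0); print(x0,y0,u,v)
save(c,'w11.png',(x0,y0,100,100),5.5)
E
```

```text
go [-4.6  1.7  0.1] 0.07956285187657872 j6 -1.64 at [562.6 -73.1 154.9] yaw 3.016 F [ 1.2  0.1 -0.5] gap 19.3 t 22.05
277 177 327.8468902320529 227.5053360533537
```

View pics/w11.png

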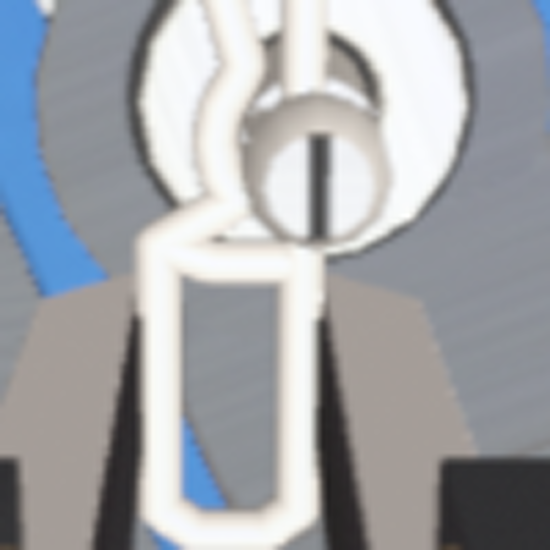

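The bow at crop (205,140) hugs the shank, the throat at (255,70) is past it, and the straight leg is through. I'll relax about 2 mm, open and retreat upward.

>>> {"name": "send_rows", "arguments": {"series": [[[0,-1,0,0,0],[0,-2,0,0,0],[0,-2,0,0,0],[0.3,-2,0,0,0],[0.45,-2,0,0,0],[0.45,-2,0,0,0],[0.45,-2,0,-5,0],[0.45,-2,0,-30,0],[0.45,-2,0,-70,0],[0.45,-12,0,-90,0]]]}}

```text
clock: 23.05
eef_pos: [574.8, -74.7, 248.9]
eef_rot: [-3.141, 0.004, 3.016]
wrist_force: [-0.8, 0.1, -0.2]
finger_gap: 42.0
```

>>> {"name": "send_rows", "arguments": {"series": [[[0.45,-45,0,0,0],[0.45,-60,0,0,0],[0.45,-60,0,0,0],[0.45,-60,0,0,0]]]}}

```text
clock: 23.45
eef_pos: [633.6, -82.1, 244.8]
eef_rot: [3.142, -0.001, 3.016]
wrist_force: [0.3, -0.5, -0.5]
finger_gap: 42.4
```

```bash
python3 - <<'E'
from h import *
s=manip.read_state(); c=manip.camera('wrist'); P=campose(c,s)
go(567.4,-72,154.8,np.radians(172.7))
for t,z in [('pin',170),('washer',138),('clip',156)]: blob(c,P,t,z,1)
u,v=proj(c,P,[[545,-65,160]])[0]; x0,y0=int(u)-60,max(int(v)-55,0); print(x0,y0,u,v)
np.savez('w12.npz',P=P); save(c,'w12.png',(x0,y0,120,120),4.5)
d=manip.camera('side'); save(d,'s12.png',(280,180,80,80),3.2)
for t,z in [('file',5),('disc',7),('side_handle',122)]: blob(d,campose(d),t,z,1)
a=cv2.imread('pics/w12.png'); b=cv2.imread('pics/s12.png'); o=np.zeros((540,800,3),np.uint8); o[:,:540]=a; o[:b.shape[0],540:540+b.shape[1]]=b; cv2.imwrite('pics/w12.png',o)
E
```

```text
go [66.7  1.7 90.3] 0.08018684938793381 j6 -1.63 at [633.4 -82.1 245.1] yaw 3.016 F [-0.2  0.3  0.9] gap 42.0 t 23.5
pin 0.77 [302.3, 86.7, 51.3, 43.9] mean [544.3 -62.6 170. ] minrect [array([546.3, -63.3]), array([37.6, 29.1]), np.float64(80.1)]
washer 0.79 [304.5, 78.5, 47.4, 46.0] mean [537.7 -55.9 138. ] minrect [array([538.3, -59.9]), array([39.2, 37.5]), np.float64(88.2)]
clip 0.98 [168.5, 179.4, 59.9, 25.6] mean [ 603.8 -183.2  156. ] minrect [array([ 606.6, -188.7]), array([13.9, 58.4]), np.float64(16.3)]
264 52 324.3770432763384 107.50100531851214
file 0.69 [229.9, 242.7, 31.2, 76.2] mean [372. -34.   5.] minrect [array([373. , -17.1]), array([281.1,  26.9]), np.float64(85.7)]
disc 0.71 [326.8, 176.9, 28.7, 20.4] mean [755.6 229.4   7. ] minrect [array([756.5, 233.1]), array([104.9,  77.3]), np.float64(65.6)]
side_handle 0.56 [413.0, 250.1, 21.8, 47.1] mean [ 703.4 -277.5  122. ] minrect [array([ 705.6, -275.8]), array([136.2,  41.7]), np.float64(50.2)]
```

View pics/w12.png

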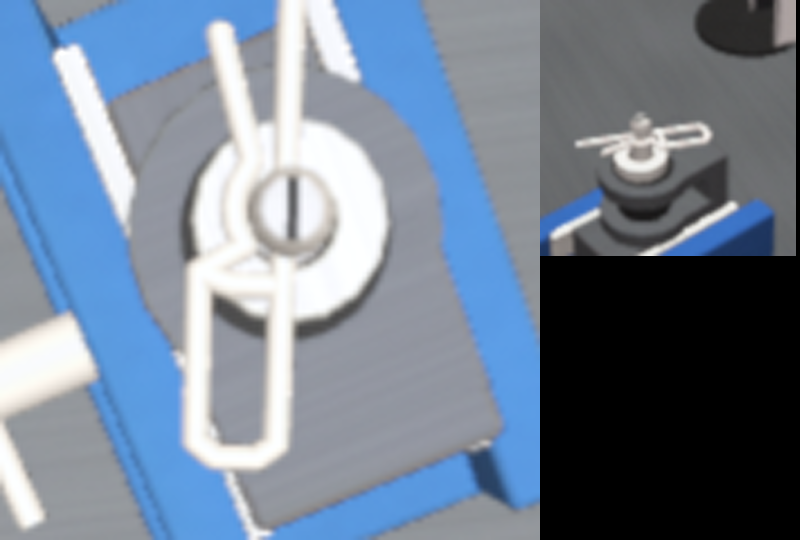

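The final picture shows the clip home. Its leg runs through the pin, the bow hugs the shank at (240,190), the washer lies flat beneath, and the gripper is clear. I'll hand in.

```bash
python3 -c "
from h import *
print(manip.sign_off())"
```

```text
the job is handed in; nothing more can be done
None
```

I put the washer over the pin, flat on the yoke, then slid the steel clip through the cross hole until it snapped. I let go, raised the gripper clear and handed the job in at about 23.5 s. It gave no verdict.

- **Washer:** the camera shows it about 1 mm from the pin axis. Its apparent size fits its top lying at 138 mm, so it is down on the ear.
- **Clip:** the highest push I read was about 9 N, and it then dropped to 2.6 N as the clip snapped. Force was read only at the end of each move, so a brief higher peak could have been missed. The last picture shows the straight leg through the hole and the bow against the shank.
- **Things to leave alone:** I never went near the file, the disc or the spare handle. The last side view found all three at the same pixels to within a few. The disc showed narrower there because the arm was partly in front of it.
- **Checks that disagreed:**
  - The network's last "clip" hit was the pink look-alike, so I judged the clip from the picture.
  - Before insertion, the camera and the arm's own readings differed by about 2 mm sideways. I followed the camera, and the leg went in with no measurable force.

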